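# Seat the classroom mirror stand and hold its mirror so the webcam sees the marker pen

### The job

Set the mirror stand down onto the optics board so that both pegs are fully home in its foot (the big peg in the big hole), foot flat on the board. Then take the mirror by the upright post behind it and turn it against its spring until the webcam sees the standing marker pen in the middle of the mirror, which is when the geared pointer under the mirror points at the pen. Finish while still holding the mirror there by its post, because it springs back if let go; leave the glue jar, tape roll and cardboard tray alone and do not tip the stand over.

Things in the scene. Friction and masses are not known exactly. Their poses are not given: they have to be found in the camera images.
- board: Plywood optics board, 170 (x) x 360 (y) x 12 mm, fixed. Origin: underside, below the midpoint of its two pegs (board runs -90 to +270 mm along its y). z up. Two upright steel pegs with chamfered tips, 16 mm high; a black webcam (70 mm wide, top 101 mm above the table) at +220 mm y, looking along -y to the place over the pegs. Position and yaw vary.
- seat (a point): On the board's top face midway between the pegs, 12 mm above the table: where the underside centre of the stand must come, with the stand's axes along the board's axes.
- big_peg (a point): Tip of the big peg (18 mm diameter), 28 mm above the table, 42 mm from seat along the board's +y (webcam side).
- small_peg (a point): Tip of the small peg (12 mm diameter), 28 mm above the table, 42 mm from seat along the board's -y.
- lens (a point): Centre of the webcam's lens, 83 mm above the table, 196 mm from seat along the board's +y.
- stand: Loose mirror stand, about 0.5 kg. Origin: underside centre of its aluminium foot (90 x by 120 y, 18 mm thick; through holes 2 mm wider than the pegs, big at +42 mm y, small at -42 mm y). z up. An 8 mm steel spindle rises from the foot's centre through the pivoting mirror to a fixed wooden grip block on top. Starts standing on the table.
- grip_block (a point): Centre of the stand's wooden grip block, 26 (stand x) x 34 (stand y) x 32 mm high, 142 mm above the underside of the foot and on the spindle's axis: the place to carry the stand by, from above. The weight hangs below it.
- big_hole (a point): Centre of the big hole at the top of the foot, +42 mm along the stand's y, 18 mm above the underside.
- mirror: Framed mirror, 88 mm wide, 34 to 111 mm above the foot's underside, turning on the spindle. Origin and rest axes are the stand's. A spring holds it on its stop, facing 10 deg counterclockwise of the stand's +x; it turns only counterclockwise from above, up to 1.2 rad (0.05 N m at rest, 0.11 at 1.2 rad). A flat arm behind it, 66 to 74 mm above the underside, leads to the post.
- post (a point): Point on the axis of the mirror's upright black post (14 mm diameter, from 64 to 120 mm above the foot's underside), at the height to pinch it, 105 mm above the underside, 80 mm from the spindle axis straight behind the mirror's face. Moves with the mirror.
- pointer: Dark steel pointer 6 mm wide, 22 to 26 mm above the foot's underside, reaching 102 mm from the spindle. Origin: the stand's origin; +x along the pointer. Geared to turn twice as far as the mirror, same sense: seen from above it shows where the webcam's line of sight goes off the mirror. At rest 70 deg clockwise of the stand's +x.
- pen: White marker pen with a grey cap, 20 to 22 mm diameter, standing upright in a round wooden holder 50 mm in diameter and 30 mm high; 145 mm high in all, fixed. Origin: centre of the underside of the holder, on the pen's axis. It stands 170 to 230 mm from the seat on the board's +x side; its place varies.
- glue_jar: Bystander: white glue jar, 56 mm diameter, 70 mm high. Origin: underside centre.
- tape_roll: Bystander: tape roll core, 90 mm outer diameter, 24 mm high, lying flat. Origin: underside centre.
- card_tray: Bystander: open cardboard tray 200 x 150 x 40 mm. Origin: underside centre.
Mind the look-alikes: they are no part of the job. Of the things that look like the stand, the middle-sized one is meant.

How it is judged (in metres and radians):
On the way:
1. the stand is seated on both pegs, the right way round, foot down on the board (horizontal distance between stand and seat below 0.004 m and horizontal distance between big_hole and big_peg below 0.006 m and z of stand in the frame of seat below 0.003 m and angle between stand's own z axis and vertical below 0.05 rad), for 0.3 s.
At the end, for the whole second after the job is handed in: Stand seated (4 mm of the seat, big hole 6 mm of its peg, under 3 mm above the board, tilt under 0.05 rad); the pointer's line passes within 20 mm of the pen's axis; mirror still (0.1 rad/s) and held by the fingers (over 0.3 N); bystanders moved under 20 mm (all of step 1 and y of pen in the frame of pointer between -0.02 and 0.02 m and x of pen in the frame of pointer above 0.1 m and angular speed of mirror below 0.1 rad/s and contact force between the fingers and mirror above 0.3 N and distance of each of glue_jar, tape_roll, card_tray from where it was at the start of the episode below 0.02 m); the arm keeps its last pose, push and grip.
It fails at once if a bystander was moved by more than 20 mm (distance of any of glue_jar, tape_roll, card_tray from where it was at the start of the episode above 0.02 m).
It fails at once if the stand was tipped over (angle between stand's own z axis and vertical above 0.7 rad).
It also fails if it takes over 51 s, if anything falls off the work surface, if the arm or the gripper's body presses on something with over 40 N, if the wrist force passes 120 N, or if a joint passes its speed limit or range.

### The arm

A 6-joint arm with a two-finger parallel gripper is mounted at the origin on the work surface. World frame = base frame: x ahead of the robot, y to its left, z up, the work surface at z = 0. Lengths are in m, angles in degrees, forces in N, time in s.
With the tool pointing down it reaches from about 0.25 to 0.725 m from the base axis. Payload 9.7 kg.
Tool frame: the origin (TCP) lies on the mounting face of the last link; the fingertips stand 173 mm ahead of it and the grasp point (between the pads) lies 155 mm ahead of it; z points along the fingers, y is the line along which they close (so a half turn about z gives the same grasp; the last joint's range is limited). The gripper opens to 85 mm and grips with 20 to 120 N. Pads are 22 mm wide; open, the fingers measure 114 mm over their backs; the gripper's body (76 mm by 85 mm) begins 54 mm behind the grasp point. The pads swing forward as they close: fully open they stand 13 mm farther back than shut.
Start: joints at [-73.51, 4.979, 10.078, 95.1, 0, 90], TCP at [0.156, -0.527, 0.405] pointing down, gripper open.
Joint ranges: [-179.16, 179.16], [-48.56, 103.87], [-65.8, 70.77], [-126.05, 130.52], [-82.76, 87.17], [-180, 180]. Speed limits (degrees/s): [127.2, 127.2, 147.25, 180, 180, 180].

### API

Orientations are given as [roll, pitch, yaw] about the fixed x, y, z axes, in that order (R = Rz(yaw) Ry(pitch) Rx(roll)).
In Python, from workcell import bot, camera, camera_model, outline_of, pinpoint gives the robot as it stands.
- The arm moves only by the tool move_arm, never from a script. Its arguments are lists of equal length, an entry for each row: "jaw": the closure, from 0 (fully open) to 1 (shut); "delta_pos": the shift along the world's x, y, z in m, a list of three; "yaw": the turn about the world's z in rad. In form: {"jaw": [jaw, ...], "delta_pos": [[dx, dy, dz], ...], "yaw": [yaw, ...]}. A call has 1 to 10 rows; each row shifts and turns the commanded pose from where the row before left it; what a row does not reach is not made up. A row lasts 1/12 s, in which the tool goes at most 41.7 mm and 7.16 degrees, less where a joint would pass 70% of its speed; a pose out of reach is approached as far as the arm can. A call with a gripper value outside its range is refused whole. The fingers move at their own pace and stop on an object; "force" is the grip in N (left out, the last holds). Time passes only in rows, so rows that do not move let the fingers close. It gives the time, the measured TCP pose, the force, the opening and the grip force at its end, in the units of the state.
- bot.get_obs(): the state, without advancing time (a new reading comes with each control period).
- camera(name): name is "side" or "top"; returns the picture (480x640x3 uint8, red, green, blue); there is no depth.
- camera_model(name): a dict with "fx", "fy", "cx", "cy" (pixels), "k1" (the pictures are not rectified: a ray, as slopes to the right and down, at radius r is drawn at 1 + k1 r^2 times it, then the intrinsics apply), "R" (3x3) and "t" (3): a world point X has camera coordinates R X + t. Camera axes: x right, y down, z forward; pixel columns grow to the right and rows downward; lengths in m; the calibration is good to about 2 mm. A picture is of the moment at which its call begins. camera_model takes no time and is no camera call.
- bot.job_done(): hands the job in; it is judged then, once.
Trained networks look in the newest picture that a camera, given by its name, has taken for a name from the list of things; names that differ only in an ending like _2 or _b are one class to them, and where a whole thing is asked for, a point or a joint stands for the part that bears it (a point fixed in the world has none). Each returns a list of dicts, best first, with "confidence" (0 to 1); they miss things now and then, are a little off and sometimes report something else, mostly with a low value. They report only what shows in the picture. A call takes as long as a camera call. They do not tell look-alikes from the thing itself.
- outline_of(camera, thing): "mask" (480x640 bool, what is visible of it) and "xy" ([column, row] in pixels, amid what is visible of it).
- pinpoint(camera, thing): "xy" ([column, row] in pixels: a listed point, or the origin of a listed thing).
The state is a dict: "time": time; "q": joint angles; "qd": joint speeds; "joint_efforts": joint torques, N m; "ee_pos": TCP position; "tcp_rot": TCP orientation; "wrist_force": force on the tool from outside, world axes, zero at the start; "torque": the same for the moment, N m; "opening": finger opening in m; "grasp_force": force on a finger pad.
Only numpy, scipy, OpenCV 4.12 (cv2) and the standard library are available. Lean on these libraries where they do the work, as an engineer would, in place of code of your own. Each camera call takes 0.05 s, during which the arm holds its last target. There are 200 camera calls.

## Working session

There is one attempt and no reset: what is moved stays moved. The work goes in short steps, Python scripts to look and compute and a tool call to move; the robot and the scene stay as the last step left them, time stands still between calls to the robot, and variables do not carry over. Pictures are saved under pics/ and viewed, at most 10 in all, crops included, and the job is handed in when it is done.

Besides the shell and the picture viewer there is one more tool, called after "Request:" as name(argument=value, ...) on one line, values as JSON. move_arm: Moves the arm, as the interface text tells. Its arguments: {"type":"object","properties":{"jaw":{"type":"array"},"delta_pos":{"type":"array"},"yaw":{"type":"array"},"force":{"type":"number"}},"required":["jaw","delta_pos","yaw"]}

```bash
mkdir -p pics; ls; python3 - <<'E'
from workcell import *
import cv2
for n in ("side","top"):
    im=camera(n); cv2.imwrite(f"pics/{n}0.png",im[:,:,::-1])
    m=camera_model(n); print(n,m)
    for th in ("stand","grip_block","big_hole","post","seat","big_peg","small_peg","pen","lens","board","pointer","glue_jar","tape_roll","card_tray"):
        print(th,[(round(d["confidence"],2),[round(float(v),1) for v in d["xy"]]) for d in pinpoint(n,th)])
print(bot.get_obs())
E
```

```text
pics
side {'fx': 609.3253511891818, 'fy': 609.3253511891818, 'cx': 315.222970463655, 'cy': 240.32664596831515, 'k1': -0.08773997695400351, 'R': array([[ 0.88967783, -0.45591622,  0.0247742 ],
       [-0.24494049, -0.52236216, -0.81678757],
       [ 0.38532781,  0.72060958, -0.57640638]]), 't': array([-0.53490315,  0.17885433,  1.53634651])}
stand [(0.79, [246.0, 354.6]), (0.74, [324.9, 307.9]), (0.6, [374.0, 259.5])]
grip_block [(0.95, [326.9, 258.9]), (0.92, [376.7, 232.4]), (0.84, [245.0, 295.3]), (0.47, [280.4, 231.1])]
big_hole [(0.97, [365.9, 254.5]), (0.89, [251.7, 362.2]), (0.79, [326.6, 287.8])]
post [(0.82, [289.9, 303.5]), (0.65, [292.6, 243.3]), (0.61, [296.5, 280.1]), (0.58, [365.4, 250.8])]
seat [(0.67, [291.5, 241.1])]
big_peg [(0.87, [281.3, 231.8]), (0.73, [327.8, 260.0]), (0.38, [256.4, 192.5])]
small_peg []
pen [(0.93, [323.8, 207.8])]
lens [(0.85, [253.2, 190.6]), (0.51, [325.8, 307.3])]
board [(0.9, [288.6, 245.8]), (0.24, [411.5, 302.7])]
pointer [(0.68, [326.0, 307.2]), (0.64, [295.8, 277.5]), (0.5, [373.1, 261.5])]
glue_jar []
tape_roll [(0.66, [411.8, 302.7]),
[... 1109 characters left out ...]
y [(0.74, [499.9, 248.2])]
{'time': 1.5, 'q': array([-7.35135991e+01,  4.98131264e+00,  1.00796652e+01,  9.51004858e+01,
        7.14344611e-05,  8.99988154e+01]), 'qd': array([-0.0166615 , -0.01009307, -0.06393499, -0.12499727, -0.04076177,
        0.05566763]), 'joint_efforts': array([-1.28516371e-03, -5.20096993e+01,  4.64855397e+01,  1.72822598e-03,
       -4.35824313e-05,  1.92575854e-06]), 'ee_pos': array([ 0.15608553, -0.52739505,  0.40467399]), 'tcp_rot': array([-1.79997867e+02, -7.14785686e-05,  1.64875855e+01]), 'wrist_force': array([-0.08395201, -0.35715619, -0.61143529]), 'torque': array([-0.02941857,  0.03624476,  0.0468356 ]), 'grasp_force': 0.0, 'opening': 0.08560711901804292}
```

View pics/side0.png

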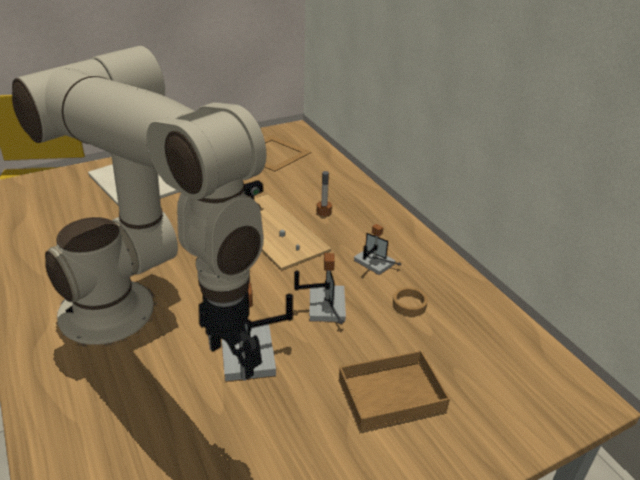

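View pics/top0.png

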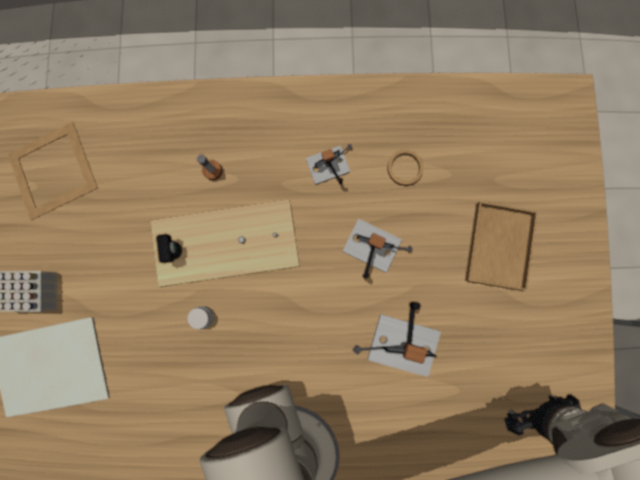

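The pictures show three stands, with the middle-sized one at top (372,245) and side (327,300). The board is at top (225,243) with its pegs at (241,239) and (276,235). The pen is at (212,170), the jar at (200,318) and the tape roll at (404,168). Next I measure them in metric units.

```bash
cat > h.py <<'E'
import numpy as np, cv2
from workcell import *
def K(m): return np.array([[m["fx"],0,m["cx"]],[0,m["fy"],m["cy"]],[0,0,1]])
def ray(n,p):
    m=camera_model(n); u=cv2.undistortPoints(np.array([[p]],float),K(m),np.array([m["k1"],0,0,0]))  # approx inverse of slopes
    x,y=u[0,0]; return -m["R"].T@m["t"], m["R"].T@np.array([x,y,1.])
def onz(n,p,z):
    o,d=ray(n,p); return o+d*(z-o[2])/d[2]
def tri(ps,pt):
    A=np.zeros((3,3));b=np.zeros(3);rs=[]
    for n,p in (("side",ps),("top",pt)):
        o,d=ray(n,p);d=d/np.linalg.norm(d);P=np.eye(3)-np.outer(d,d);A+=P;b+=P@o;rs.append((o,P))
    X=np.linalg.solve(A,b); return X,max(np.linalg.norm(P@(X-o)) for o,P in rs)
def proj(n,X):
    m=camera_model(n); c=m["R"]@np.asarray(X,float)+m["t"]; s=c[:2]/c[2]; s=s*(1+m["k1"]*(s@s))
    return s*m["fx"]+[m["cx"],m["cy"]]
E
python3 - <<'E'
from h import *
np.set_printoptions(precision=4,suppress=True)
for k,a,b in [("grip",[326.9,258.9],[375.2,241.2]),("post",[296.5,280.1],[364.3,276.7]),("hole",[326.6,287.8],[358,237.5]),("gripBig",[245,295.3],[412.8,355.7]),("gripSmall",[376.7,232.4],[330.9,156]),("bigpeg",[281.3,231.8],[240.5,238.4]),("lens",[253.2,190.6],[174,244.5]),("pen",[323.8,207.8],[212.4,172.1]),("stand",[324.9,307.9],[369.8,246.9])]:
    print(k,*tri(a,b))
print("smallpeg",onz("top",[274.9,237.1],.028),"bigpeg",onz("top",[240.5,238.4],.028))
im=camera("top"); hsv=cv2.cvtColor(im,cv2.COLOR_RGB2HSV)
# foot of middle stand: low-saturation bright
m=((hsv[...,1]<45)&(hsv[...,2]>110)).astype(np.uint8); m[:,:335]=0;m[:,405:]=0;m[:215]=0;m[275:]=0
ys,xs=np.nonzero(m); pts=np.stack([xs,ys],1).astype(float)
W=np.array([onz("top",p,.018)[:2] for p in pts]).astype(np.float32)
print("foot",len(W),cv2.minAreaRect(W*1000))
# board
b=outline_of("top","board")[0]; ys,xs=np.nonzero(b["mask"]); 
W=np.array([onz("top",p,.012)[:2] for p in np.stack([xs,ys],1).astype(float)]).astype(np.float32)
print("board",b["confidence"],cv2.minAreaRect(W*1000))
vis=[cv2.resize(im[215:280,335:420],None,fx=7,fy=7,interpolation=cv2.INTER_CUBIC)]
cv2.imwrite("pics/crop1.png",vis[0][:,:,::-1])
cv2.imwrite("pics/crop2.png",cv2.resize(im[150:295,145:305],None,fx=4,fy=4,interpolation=cv2.INTER_CUBIC)[:,:,::-1])
E
```

```text
grip [ 0.5187 -0.2192  0.1481] 0.0016112927241545586
post [ 0.4435 -0.1976  0.0913] 0.0014544521773781143
hole [ 0.5392 -0.188   0.0255] 0.0013478066278208001
gripBig [ 0.2698 -0.2936  0.1791] 0.00348626356333628
gripSmall [ 0.7257 -0.1244  0.1079] 0.0020799730498489584
bigpeg [0.5431 0.1042 0.0205] 0.002018957279749201
lens [0.5223 0.2564 0.0858] 0.005853519970401252
pen [0.7179 0.1742 0.0181] 0.0023393173839825017
stand [ 0.5184 -0.2195 -0.0113] 0.0008885121428468638
smallpeg [0.5457 0.0167 0.028 ] bigpeg [0.5443 0.1023 0.028 ]
foot 1197 ((521.1280517578125, -223.35743713378906), (120.57881164550781, 90.43939971923828), 62.101890563964844)Traceback (most recent call last):
  File "<stdin>", line 14, in <module>
  File "h.py", line 8, in onz
    o,d=ray(n,p); return o+d*(z-o[2])/d[2]
        ~~~^^^^^
  File "h.py", line 5, in ray
    m=camera_model(n); u=cv2.undistortPoints(np.array([[p]],float),K(m),np.array([m["k1"],0,0,0]))  # approx inverse of slopes
ValueError: time passes only in moves, steps and waits
```

```bash
python3 - <<'E'
s=open("h.py").read()
s=s.replace("def K(m)","_cm={}\ndef cm(n):\n    if n not in _cm: _cm[n]=camera_model(n)\n    return _cm[n]\ndef K(m)").replace("m=camera_model(n)","m=cm(n)")
s=s.replace("  # approx inverse of slopes","")
open("h.py","w").write(s)
E
python3 - <<'E'
from h import *
np.set_printoptions(precision=4,suppress=True)
im=camera("top"); hsv=cv2.cvtColor(im,cv2.COLOR_RGB2HSV)
b=outline_of("top","board")
for d in b:
    ys,xs=np.nonzero(d["mask"]); W=np.array([onz("top",p,.012)[:2] for p in np.stack([xs,ys],1).astype(float)]).astype(np.float32)
    print("board",d["confidence"],len(W),cv2.minAreaRect(W*1000))
for th in ("pen","glue_jar","tape_roll","grip_block","big_peg","small_peg","seat"):
  for n in ("top","side"):
    print(th,n,[(round(d["confidence"],2),np.round(d["xy"],1)) for d in pinpoint(n,th) if 1])
    if n=="top" : camera("side")
  camera("top")
for k,p,z in [("jar",[203.3,318.3],0),("tape",[402.6,165.5],0),("pen",[212.4,172.1],0)]: print(k,onz("top",p,z))
print("pen side",onz("side",[323.8,207.8],0),"seat",onz("top",[258.5,235.9],.012))
cv2.imwrite("pics/crop1.png",cv2.resize(im[215:285,335:420],None,fx=7,fy=7,interpolation=cv2.INTER_CUBIC)[:,:,::-1])
cv2.imwrite("pics/crop2.png",cv2.resize(im[150:295,145:305],None,fx=4,fy=4,interpolation=cv2.INTER_CUBIC)[:,:,::-1])
E
```

```text
board 0.6 9507 ((535.3939208984375, 147.2827911376953), (173.2349853515625, 361.6246032714844), 6.753660202026367)
board 0.39 464 ((733.366455078125, 184.07833862304688), (79.4702377319336, 51.6871223449707), 33.06003189086914)
pen top [(0.72, array([216.8, 171.7]))]
pen side [(0.84, array([323.8, 210.5])), (0.23, array([278.5, 228.3]))]
glue_jar top [(0.56, array([202.5, 316.1]))]
glue_jar side []
tape_roll top [(0.57, array([405.9, 167.2]))]
tape_roll side [(0.81, array([411.7, 305.2]))]
grip_block top [(0.91, array([328.5, 158.2])), (0.88, array([373.9, 240.7])), (0.56, array([371.7, 247.1]))]
grip_block side [(0.87, array([245.3, 297. ])), (0.8, array([376.7, 230.3])), (0.72, array([327.3, 259.4])), (0.51, array([289.1, 245.7])), (0.26, array([282.1, 229.6]))]
big_peg top [(0.8, array([239.9, 238.5]))]
big_peg side [(0.69, array([281.7, 231.7]))]
small_peg top [(0.93, array([276.2, 234.9])), (0.67, array([358.5, 238.6]))]
small_peg side [(0.81, array([297.1, 247.8]))]
seat top [(0.67, array([256.5, 237.2]))]
seat side [(0.9, array([292. , 244.4])), (0.23, array([290. , 245.7]))]
jar [0.3472 0.2031 0.    ]
tape [ 0.7251 -0.3096  0.    ]
pen [0.7196 0.1788 0.    ]
pen side [0.7341 0.1988 0.    ] seat [0.5511 0.0593 0.012 ]
```

View pics/crop1.png

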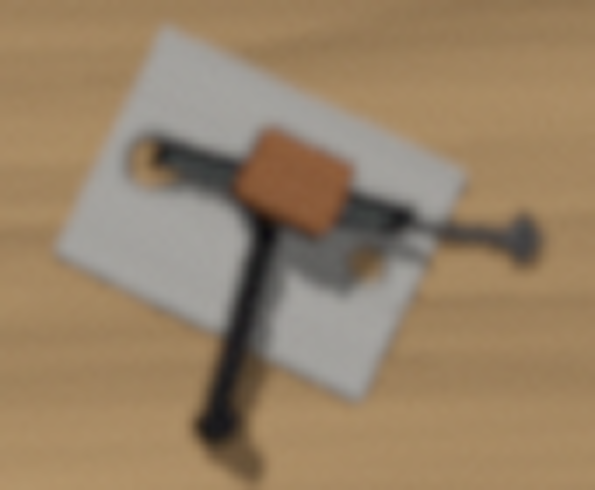

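View pics/crop2.png

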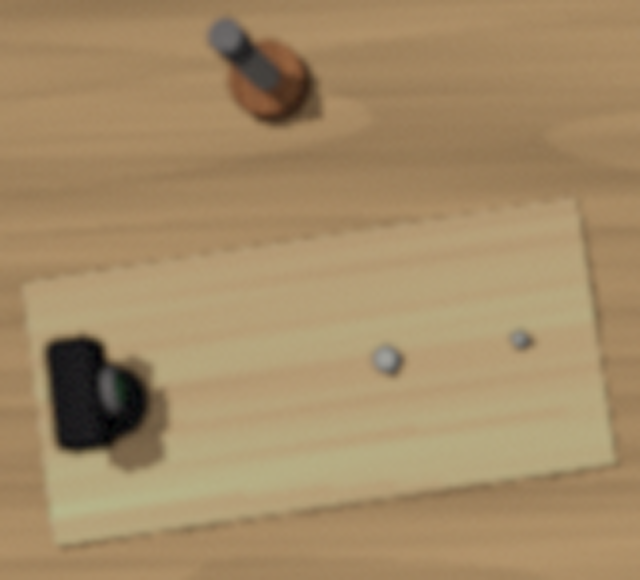

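Crop 1 shows the foot corners at (165,25), (468,170), (360,402) and (55,250), the block top centre at about (295,180), the big hole on the left and the post at lower left. Crop 2 shows the big peg at about (387,359), the small peg at (521,339), the webcam on the left and the pen holder at (268,85).

```bash
python3 - <<'E'
from h import *
np.set_printoptions(precision=4,suppress=True)
c1=lambda u,v:[335+(u+.5)/7-.5,215+(v+.5)/7-.5]
c2=lambda u,v:[145+(u+.5)/4-.5,150+(v+.5)/4-.5]
print("cam",-cm("top")["R"].T@cm("top")["t"])
F=np.array([onz("top",c1(*p),.018) for p in [(165,25),(468,170),(360,402),(55,250)]]);print(F,F.mean(0))
e=F[0]-F[1]+F[3]-F[2]; print("stand y dir",np.degrees(np.arctan2(e[1],e[0])))
B=np.array([onz("top",c2(*p),.012) for p in [(25,285),(578,200),(614,464),(58,546)]]);print(B,B.mean(0))
e=B[0]-B[1]+B[3]-B[2]; a=np.arctan2(e[1],e[0]);print("board y dir",np.degrees(a),"origin",B.mean(0)[:2]-.09*np.array([np.cos(a),np.sin(a)]))
print("grip top",onz("top",c1(295,180),.158))
print("pegs",onz("top",c2(387,357),.028),onz("top",c2(521,339),.028), "tri",tri([281.6,231.8],c2(387,357)),tri([297.1,247.8],c2(521,339)))
print("pen holder top",onz("top",c2(270,80),.03),"pen cap top",onz("top",c2(228,37),.145),onz("side",[325,172],.145))
im=camera("top"); hsv=cv2.cvtColor(im,cv2.COLOR_RGB2HSV)
m=((hsv[...,1]<70)).astype(np.uint8)
for x0,x1 in((233,250),(268,282)):
    s=m[228:248,x0:x1]; ys,xs=np.nonzero(s); p=[xs.mean()+x0,ys.mean()+228]; print(len(xs),p,onz("top",p,.026))
E
```

```text
cam [ 0.4176 -0.1097  1.3922]
[[ 0.5895 -0.1906  0.018 ]
 [ 0.5353 -0.297   0.018 ]
 [ 0.4539 -0.256   0.018 ]
 [ 0.5101 -0.1495  0.018 ]] [ 0.5222 -0.2233  0.018 ]
stand y dir 62.58410228872929
[[ 0.5955  0.3357  0.012 ]
 [ 0.641  -0.0188  0.012 ]
 [ 0.4747 -0.0387  0.012 ]
 [ 0.4294  0.3132  0.012 ]] [0.5352 0.1478 0.012 ]
board y dir 97.32546392377948 origin [0.5467 0.0586]
grip top [ 0.5213 -0.2225  0.158 ]
pegs [0.543  0.1001 0.028 ] [0.5524 0.0167 0.028 ] tri (array([0.5422, 0.1015, 0.0225]), np.float64(0.0014412642559102295)) (array([0.5527, 0.0183, 0.0153]), np.float64(0.0010542287855591862))
pen holder top [0.7195 0.1734 0.03  ] pen cap top [0.7202 0.1743 0.145 ] [0.7213 0.1768 0.145 ]
41 [np.float64(241.0), np.float64(239.14634146341464)] [0.5426 0.1013 0.026 ]
17 [np.float64(274.5882352941176), np.float64(234.11764705882354)] [0.5533 0.0175 0.026 ]
```

Request:
move_arm(jaw=[0,0,0,0,0,0,0,0,0,0], delta_pos=[[0.022,0.018,0],[0.022,0.018,0],[0.022,0.018,0],[0.022,0.018,0],[0.022,0.018,0],[0.022,0.018,0],[0.022,0.018,0],[0.022,0.018,0],[0.022,0.018,0],[0.022,0.018,0]], yaw=[0.08,0.08,0.08,0.08,0.08,0.08,0.08,0.08,0.08,0.08], force=60)

```text
time: 3.98
ee_pos: [0.377, -0.3463, 0.4049]
tcp_rot: [180.0, 0.0, 62.6]
wrist_force: [-0.1, 0.1, 0.5]
opening: 0.0853
grasp_force: 0.0
```

Request:
move_arm(jaw=[0,0,0,0,0,0,0,0,0,0], delta_pos=[[0.024,0.0206,0],[0.024,0.0206,0],[0.024,0.0206,0],[0.024,0.0206,0],[0.024,0.0206,0],[0.025,0.0206,0],[0,0,-0.03],[0,0,-0.03],[0,0,-0.02],[0,0,0]], yaw=[0,0,0,0,0,0,0,0,0,0])

```text
time: 4.82
ee_pos: [0.5206, -0.2232, 0.32]
tcp_rot: [-179.6, 0.0, 62.4]
wrist_force: [-0.8, 0.3, -0.2]
opening: 0.0856
grasp_force: 0.0
```

```bash
python3 - <<'E'
from h import *
im=camera("top"); cv2.imwrite("pics/c3.png",cv2.resize(im[195:300,315:440],None,fx=5,fy=5,interpolation=cv2.INTER_CUBIC)[:,:,::-1])
print(bot.get_obs()["ee_pos"])
E
```

```text
[ 0.52070923 -0.22345736  0.32282181]
```

Request:
move_arm(jaw=[0,0,0,0.5,1,1,1,1,1], delta_pos=[[0.001,0.001,-0.014],[0,0,-0.014],[0,0,0],[0,0,0],[0,0,0],[0,0,0],[0,0,0],[0,0,0],[0,0,0]], yaw=[0,0,0,0,0,0,0,0,0], force=60)

```text
time: 5.62
ee_pos: [0.522, -0.2227, 0.2974]
tcp_rot: [180.0, -0.0, 62.3]
wrist_force: [-2.5, 0.9, 3.9]
opening: 0.0252
grasp_force: 60.6
```

Request:
move_arm(jaw=[1,1,1,1,1,1,1,1,1,1], delta_pos=[[0,0,0.008],[0,0,0.014],[0,0,0.014],[0,0,0.014],[0.001,0.01,0.008],[0.002,0.02,0],[0.002,0.022,0],[0.002,0.022,0],[0.002,0.022,0],[0.002,0.022,0]], yaw=[0,0,0,0,0.05,0.06,0.06,0.06,0.06,0.06])

```text
time: 6.45
ee_pos: [0.533, -0.1038, 0.3543]
tcp_rot: [-179.9, -0.0, 82.5]
wrist_force: [0.6, -1.0, -5.3]
opening: 0.0252
grasp_force: 59.7
```

Request:
move_arm(jaw=[1,1,1,1,1,1,1,1,1,1], delta_pos=[[0.002,0.022,0],[0.002,0.022,0],[0.002,0.022,0],[0.002,0.022,0],[0.002,0.022,0],[0.002,0.022,0],[0.002,0.018,0],[0.001,0.01,0],[0,0.004,0],[0,0,0]], yaw=[0.06,0.05,0.04,0.04,0.03,0.03,0,0,0,0])

```text
time: 7.28
ee_pos: [0.5481, 0.0596, 0.3544]
tcp_rot: [-180.0, 0.0, 96.7]
wrist_force: [-0.2, 0.5, -5.4]
opening: 0.0249
grasp_force: 59.6
```

```bash
python3 - <<'E'
from h import *
im=camera("top"); cv2.imwrite("pics/c4.png",cv2.resize(im[185:290,190:320],None,fx=6,fy=6,interpolation=cv2.INTER_CUBIC)[:,:,::-1])
im=camera("side"); cv2.imwrite("pics/c5.png",cv2.resize(im[180:300,220:360],None,fx=5,fy=5,interpolation=cv2.INTER_CUBIC)[:,:,::-1])
o=bot.get_obs();print(o["time"],o["ee_pos"],o["tcp_rot"],o["wrist_force"],o["torque"])
E
```

```text
7.3833 [0.54808392 0.05857974 0.35456992] [-1.79972787e+02  2.34320962e-02  9.66765141e+01] [-0.85804512 -0.57256253 -5.58761001] [-0.00557706  0.03045983  0.03519455]
```

View pics/c4.png

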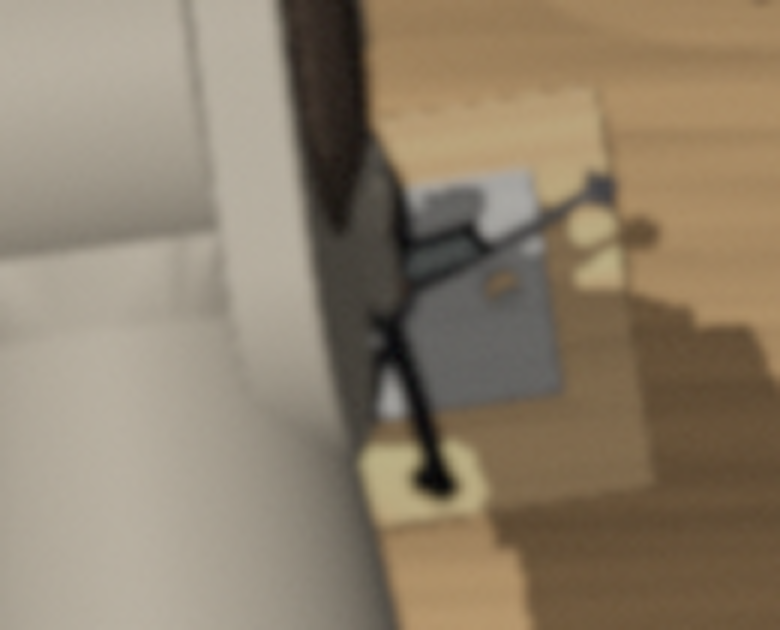

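View pics/c5.png

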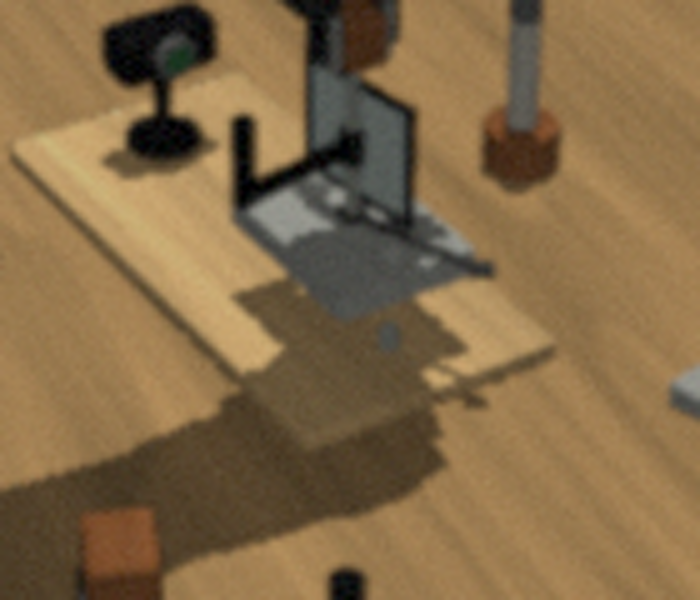

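c4 shows the foot's right edge running (532,170) to (562,385) and the small hole at (500,283). c5 shows the stand hanging upright over the board, with the small peg visible at (389,336).

```bash
python3 - <<'E'
from h import *
np.set_printoptions(precision=4,suppress=True)
c4=lambda u,v:[190+(u+.5)/6-.5,185+(v+.5)/6-.5]
c5=lambda u,v:[220+(u+.5)/5-.5,180+(v+.5)/5-.5]
a=onz("top",c4(532,170),.075);b=onz("top",c4(562,387),.075);h=onz("top",c4(500,281),.075);p=onz("top",c4(436,470),.057+.12)
d=a-b;print(a,b,np.linalg.norm(d),"stand yaw",np.degrees(np.arctan2(d[1],d[0])),"smallhole",h,"post",p)
y=np.radians(6.9);x=np.array([np.cos(y),np.sin(y),0]);Y=np.array([-x[1],x[0],0])
print("centre from edge",(a+b)/2+.06*Y,"from hole",h+.042*Y)
print("side near corner", onz("side",c5(345,308),.075),"right",onz("side",c5(478,250),.075),"left",onz("side",c5(237,203),.075))
g=np.array([.5481,.0586,0])
print("pred near corner for tcp centre",g+x*-.045-.06*Y,g+x*.045-.06*Y,g-.045*x+.06*Y)
print("side small peg",onz("side",c5(389,335),.022), "seat pred small peg",np.array([.548,.0588,0])-.042*Y)
E
```

```text
[0.5993 0.0036 0.075 ] [ 0.5122 -0.0072  0.075 ] 0.08773463101879932 stand yaw 7.0609561663392215 smallhole [0.555  0.0169 0.075 ] post [0.4754 0.0315 0.177 ]
centre from edge [0.5485 0.0577 0.075 ] from hole [0.5499 0.0586 0.075 ]
side near corner [ 0.5078 -0.0176  0.075 ] right [0.6001 0.0019 0.075 ] left [0.4958 0.1039 0.075 ]
pred near corner for tcp centre [ 0.5106 -0.0064  0.    ] [0.6    0.0044 0.    ] [0.4962 0.1128 0.    ]
side small peg [0.551  0.0152 0.022 ] seat pred small peg [0.553  0.0171 0.    ]
```

Request:
move_arm(jaw=[1,1,1,1,1,1,1,1], delta_pos=[[0,0,-0.008],[0,0,-0.01],[0,0,-0.008],[0,0,-0.003],[0,0,-0.002],[0,0,-0.002],[0,0,0],[0,0,0]], yaw=[0.003,0,0,0,0,0,0,0])

```text
time: 8.05
ee_pos: [0.5481, 0.0593, 0.3219]
tcp_rot: [180.0, -0.0, 96.9]
wrist_force: [-0.4, -0.1, -4.8]
opening: 0.0251
grasp_force: 59.8
```

Request:
move_arm(jaw=[1,1,1,1,1], delta_pos=[[0,0,-0.002],[0,0,-0.001],[0,0,-0.001],[0,0,0],[0,0,0]], yaw=[0,0,0,0,0])

```text
time: 8.47
ee_pos: [0.5481, 0.0593, 0.3175]
tcp_rot: [-180.0, -0.0, 96.9]
wrist_force: [-0.2, 1.9, -7.2]
opening: 0.0252
grasp_force: 59.6
```

Request:
move_arm(jaw=[1,1,1,1,1,1], delta_pos=[[0,0.0003,-0.002],[0,0,-0.002],[0,0,-0.002],[0,0,-0.001],[0,0,0],[0,0,0]], yaw=[0,0,0,0,0,0])

```text
time: 8.97
ee_pos: [0.5481, 0.0595, 0.3104]
tcp_rot: [-180.0, -0.0, 96.9]
wrist_force: [-0.2, 2.2, -5.9]
opening: 0.0252
grasp_force: 59.5
```

Request:
move_arm(jaw=[1,1,1,1,1], delta_pos=[[0,0,-0.001],[0,0,-0.001],[0,0,-0.001],[0,0,0],[0,0,0]], yaw=[0,0,0,0,0])

```text
time: 9.38
ee_pos: [0.5478, 0.0597, 0.3095]
tcp_rot: [179.9, -0.0, 96.9]
wrist_force: [-6.3, 3.9, 6.9]
opening: 0.0252
grasp_force: 61.4
```

Request:
move_arm(jaw=[0.7,0.4,0,0,0,0,0,0,0,0], delta_pos=[[0,0,0],[0,0,0],[0,0,0],[0,0,0],[0,0,0.01],[0,0,0.02],[0,0,0.025],[-0.005,0,0.02],[-0.012,-0.004,0],[-0.015,-0.005,0]], yaw=[0,0,0,0,0,0,0,-0.12,-0.12,-0.12])

```text
time: 10.22
ee_pos: [0.5164, 0.0505, 0.3847]
tcp_rot: [179.8, -0.0, 75.9]
wrist_force: [-0.0, -0.1, 0.8]
opening: 0.0856
grasp_force: 0.0
```

Request:
move_arm(jaw=[0,0,0,0,0,0,0,0,0,0], delta_pos=[[-0.015,-0.005,0],[-0.015,-0.005,0],[-0.012,-0.005,0],[0,0,0],[0,0,0],[0,0,0],[0,0,0],[0,0,0],[0,0,0],[0,0,0]], yaw=[-0.12,-0.12,-0.12,-0.12,-0.12,-0.12,-0.12,-0.12,-0.08,0])

```text
time: 11.05
ee_pos: [0.4741, 0.0354, 0.3835]
tcp_rot: [180.0, -0.0, 16.4]
wrist_force: [-0.1, -0.3, -0.0]
opening: 0.0854
grasp_force: 0.0
```

```bash
python3 - <<'E'
from h import *
np.set_printoptions(precision=4,suppress=True)
im=camera("side"); cv2.imwrite("pics/c6.png",cv2.resize(im[180:300,220:360],None,fx=5,fy=5,interpolation=cv2.INTER_CUBIC)[:,:,::-1])
P={}
for n in ("side","top"):
    if n=="top": im=camera("top");cv2.imwrite("pics/c7.png",cv2.resize(im[185:290,190:320],None,fx=6,fy=6,interpolation=cv2.INTER_CUBIC)[:,:,::-1])
    print(n,[(round(d["confidence"],2),np.round(d["xy"],1)) for d in pinpoint(n,"post")])
o=bot.get_obs();print(o["time"],o["ee_pos"],o["tcp_rot"])
print(proj("side",[.4715,.0357,.117]),proj("top",[.4715,.0357,.117]))
E
```

```text
side [(0.86, array([267.6, 223.3])), (0.83, array([290.7, 301.6])), (0.8, array([367. , 247.6])), (0.32, array([286.7, 200.3]))]
top [(0.69, array([345.2, 180.6])), (0.56, array([415.2, 303.8]))]
11.25 [0.4741 0.0355 0.383 ] [179.9903  -0.0174  16.8022]
[268.4342 221.8551] [263.4751 265.827 ]
```

View pics/c6.png

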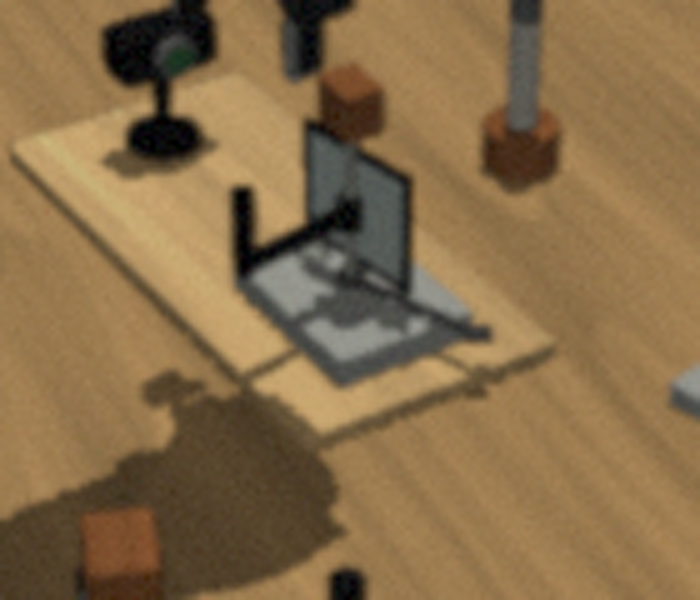

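c6 shows the stand seated flat and upright on the board, with the post at (242,215), where I predicted it. Next: descend and pinch the post.

Request:
move_arm(jaw=[0,0,0,0,0,0,0.5,1,1,1], delta_pos=[[-0.0026,0,-0.025],[0,0,-0.025],[0,0,-0.025],[0,0,-0.025],[0,0,-0.011],[0,0,0],[0,0,0],[0,0,0],[0,0,0],[0,0,0]], yaw=[0,0,0,0,0,0,0,0,0,0], force=30)

```text
time: 12.08
ee_pos: [0.4719, 0.0356, 0.273]
tcp_rot: [180.0, -0.1, 16.7]
wrist_force: [0.2, -0.8, 0.1]
opening: 0.0388
grasp_force: 0.0
```

Request:
move_arm(jaw=[1,1,1], delta_pos=[[0,0,0],[0,0,0],[0,0,0]], yaw=[0,0,0])

```text
time: 12.33
ee_pos: [0.4716, 0.0356, 0.2723]
tcp_rot: [180.0, -0.0, 16.7]
wrist_force: [-1.2, 0.4, 3.6]
opening: 0.0131
grasp_force: 29.6
```

```bash
python3 - <<'E'
import numpy as np
np.set_printoptions(precision=4,suppress=True)
S=np.array([.548,.0592]);pen=np.array([.720,.1745]);yb=np.radians(6.95)
v=pen-S;ap=np.arctan2(v[1],v[0]);th=(ap-yb+np.radians(70))/2
print("pen deg",np.degrees(ap),"theta",np.degrees(th),th)
a0=yb+np.radians(190)
pos=lambda t:S+.08*np.array([np.cos(a0+t),np.sin(a0+t)])
n=20;P=np.array([pos(th*k/n) for k in range(n+1)]);print(P[0],P[-1]);print(np.round(np.diff(P,axis=0),4).tolist(),th/n)
E
```

```text
pen deg 33.83587752606798 theta 48.44293876303399 0.8454887807569322
[0.4715 0.0359] [ 0.5147 -0.0135]
[[0.0011, -0.0032], [0.0012, -0.0032], [0.0013, -0.0031], [0.0015, -0.0031], [0.0016, -0.003], [0.0017, -0.0029], [0.0018, -0.0028], [0.0019, -0.0028], [0.0021, -0.0027], [0.0022, -0.0026], [0.0023, -0.0025], [0.0024, -0.0024], [0.0025, -0.0023], [0.0026, -0.0022], [0.0027, -0.0021], [0.0028, -0.002], [0.0028, -0.0018], [0.0029, -0.0017], [0.003, -0.0016], [0.003, -0.0015]] 0.04227443903784661
```

Post gripped (13 mm). Swing along the arc.

Request:
move_arm(jaw=[1,1,1,1,1,1,1,1,1,1], delta_pos=[[0.0011,-0.0032,0],[0.0012,-0.0032,0],[0.0013,-0.0031,0],[0.0015,-0.0031,0],[0.0016,-0.003,0],[0.0017,-0.0029,0],[0.0018,-0.0028,0],[0.0019,-0.0028,0],[0.0021,-0.0027,0],[0.0022,-0.0026,0]], yaw=[0.042,0.042,0.042,0.042,0.042,0.042,0.042,0.042,0.042,0.042])

```text
time: 13.17
ee_pos: [0.4882, 0.0062, 0.2723]
tcp_rot: [180.0, -0.1, 40.9]
wrist_force: [-0.8, 2.3, 3.9]
opening: 0.013
grasp_force: 29.6
```

Request:
move_arm(jaw=[1,1,1,1,1,1,1,1,1,1], delta_pos=[[0.0023,-0.0025,0],[0.0024,-0.0024,0],[0.0025,-0.0023,0],[0.0026,-0.0022,0],[0.0027,-0.0021,0],[0.0028,-0.002,0],[0.0028,-0.0018,0],[0.0029,-0.0017,0],[0.003,-0.0016,0],[0.003,-0.0015,0]], yaw=[0.042,0.042,0.042,0.042,0.042,0.042,0.042,0.042,0.042,0.042])

```text
time: 14.0
ee_pos: [0.5151, -0.0137, 0.2722]
tcp_rot: [180.0, -0.1, 64.9]
wrist_force: [-1.5, 3.7, 4.2]
opening: 0.0134
grasp_force: 29.6
```

Request:
move_arm(jaw=[1,1], delta_pos=[[0,0,0],[0,0,0]], yaw=[0,0])

```text
time: 14.17
ee_pos: [0.515, -0.0137, 0.2722]
tcp_rot: [180.0, -0.1, 64.7]
wrist_force: [-0.8, 3.9, 5.0]
opening: 0.0128
grasp_force: 29.8
```

```bash
python3 - <<'E'
from h import *
np.set_printoptions(precision=4,suppress=True)
im=camera("side"); cv2.imwrite("pics/c8.png",cv2.resize(im[170:270,240:345],None,fx=6,fy=6,interpolation=cv2.INTER_CUBIC)[:,:,::-1])
im=camera("top");cv2.imwrite("pics/c9.png",cv2.resize(im[150:290,190:320],None,fx=4,fy=4,interpolation=cv2.INTER_CUBIC)[:,:,::-1])
o=bot.get_obs();print(o["time"],o["ee_pos"],o["tcp_rot"],o["wrist_force"],o["grasp_force"])
E
```

```text
14.2667 [ 0.5149 -0.0136  0.2722] [179.9857  -0.0651  64.7378] [-0.5228  3.0142  5.4458] 29.78328377008438
```

View pics/c8.png

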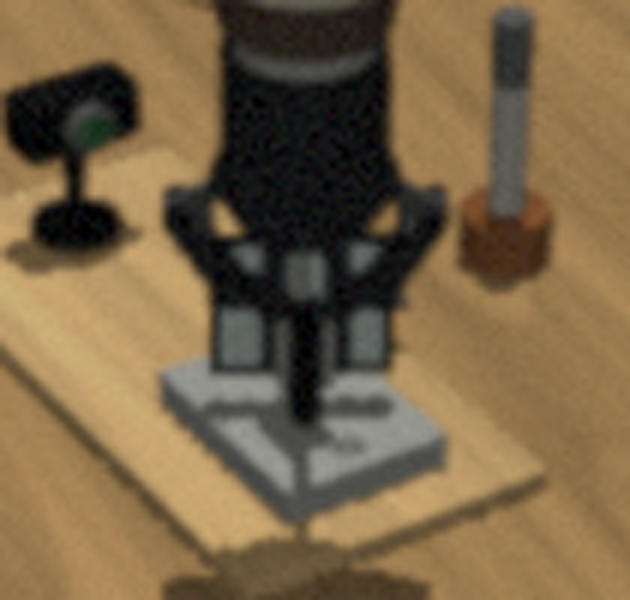

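View pics/c9.png

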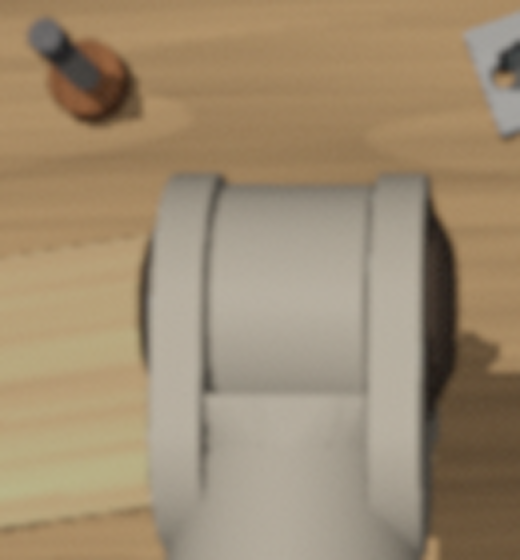

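The last views show the stand still seated and the gripper holding the post. The post angle is 245.6°, which makes the pointer's bearing about 34° against the pen's 33.8°. Handing in now.

```bash
python3 -c "
from workcell import bot
print(bot.job_done())"
```

```text
the job is handed in; nothing more can be done
None
```

I seated the stand on both pegs, turned the mirror until its pointer's calculated bearing was about 34° (the pen is at 33.8°), and handed the job in still holding the post at about 30 N. The pointer was hidden in the last pictures, so its aim comes from the post position rather than sight, and the judge returned no verdict.

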